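Press the end cap home on a soil core liner with a ratchet-lever bench press

ROBOT

A 6-joint arm with a two-finger parallel gripper is mounted at the origin on the work surface. World frame = base frame: x ahead of the robot, y to its left, z up, the work surface at z = 0. Lengths are in m, angles in degrees, forces in N, time in s.
With the tool pointing down it reaches from about 0.35 to 1 m from the base axis. Payload 7.1 kg.
Tool frame: the origin (TCP) lies between the finger pads; the fingertips stand 19 mm ahead of it and the grasp point (between the pads) is the TCP; z points along the fingers, y is the line along which they close (so a half turn about z gives the same grasp; the last joint's range is limited). The gripper opens to 85 mm and grips with 20 to 120 N. Pads are 22 mm wide; open, the fingers measure 114 mm over their backs; the gripper's body (76 mm by 85 mm) begins 54 mm behind the grasp point. The pads swing forward as they close: fully open they stand 13 mm farther back than shut.
Start: joints at [-66.349, 24.242, 93.386, -0, 62.372, -1.089], TCP at [0.262, -0.568, 0.25] pointing down, gripper open.
Joint ranges: [-172.04, 172.04], [-51.8, 120.97], [4.93, 147.93], [-75.15, 255.16], [6.16, 154.13], [-145.62, 145.62]. Speed limits (degrees/s): [136.94, 136.94, 172.46, 180, 180, 180].

INTERFACE

Orientations are given as [roll, pitch, yaw] about the fixed x, y, z axes, in that order (R = Rz(yaw) Ry(pitch) Rx(roll)).
In Python, from station import robot, imaging gives the robot as it stands.
- The arm moves only by the tool move_arm, never from a script. Its argument "increments" is text: rows parted by semicolons, each of 5 numbers parted by spaces: the closure in counts, from 0 (fully open) to 255 (shut), then the shift along the tool's x, y, z in mm, then the turn about the tool's z in degrees. In form: claw dx dy dz twist; .... A call has 1 to 12 rows; each row shifts and turns the commanded pose from where the row before left it, along the tool's axes as they then stand; what a row does not reach is not made up. A row lasts 1/10 s, in which the tool goes at most 50 mm and 8.59 degrees, less where a joint would pass 70% of its speed; a pose out of reach is approached as far as the arm can. A call is refused whole if a number of a shift passes 50 or a number of a turn 8.59, either way. A call with a gripper value outside its range is refused whole. The fingers move at their own pace and stop on an object; "squeeze" is the grip in N (left out, the last holds). Time passes only in rows, so rows that do not move let the fingers close. It gives the time, the measured TCP pose, the force, the opening and the grip force at its end, in the units of the state.
- robot.read_state(): the state, without advancing time (a new reading comes with each control period).
- imaging.capture(name): name is "scene" or "top" or "wrist"; returns the picture (420x560x3 uint8, blue, green, red); there is no depth.
- imaging.calibration(name): a dict with "camera_matrix" (3x3 intrinsics, pixels), "R" (3x3) and "t" (3): a world point X has camera coordinates R X + t. Camera axes: x right, y down, z forward; pixel columns grow to the right and rows downward; lengths in m; the calibration is good to about 2 mm. A picture is of the moment at which its call begins: read the wrist's pose just before it. calibration takes no time and is no camera call; for the wrist camera it gives the pose at the moment of the call.
- robot.close_job(): hands the job in; it is judged then, once.
The state is a dict: "clock": time; "q": joint angles; "joint_vel": joint speeds; "joint_efforts": joint torques, N m; "position": TCP position; "orientation": TCP orientation; "force": force on the tool from outside, world axes, zero at the start; "moment": the same for the moment, N m; "width": opening from 0.0 (shut) to 1.0 (fully open); "gripper_force": force on a finger pad.
Only numpy, scipy, OpenCV 4.12 (cv2) and the standard library are available. Lean on these libraries where they do the work, as an engineer would, in place of code of your own. Each camera call takes 0.05 s, during which the arm holds its last target. There are 200 camera calls.

TASK

On the sample rack lie two steel core liners; one still has an end cap standing proud. Lay that liner on the bed rods of the bench press, proud cap towards the ram, and let go of it; then swing the ratchet lever back and forth until the cap is fully home and the lever goes hard, and lean on it just firmly enough (15 to 20 N at the grip) to bed the cap's seal without cracking the cap. Leave the liner there with the ram against its cap, the lever swung back to its stop on the bed side and released, and leave the other things on the bench where they are.

Things in the scene. Friction and masses are not known exactly. Their poses are not given: they have to be found in the camera images.
- liner_mid (a point): centre of the liner to be capped: bare steel tube 45 mm in diameter, 120 mm long along its own y, a 50 mm white cap on each end (hiding the last 16 mm of tube when home); 0.32 to 0.56 kg. Lies level in either V place of the rack, axis 38 mm above the bench. Its +y cap is home (face 63 mm from here), its -y cap 8 to 12 mm proud. Grip the bare tube at its middle 50 mm.
- cap_face (a point): centre of the outer face of the proud cap, at the liner's -y end: white plastic, 50 mm in diameter with a 16 mm skirt, sliding stiffly on the tube. 71 to 75 mm from liner_mid at the start, 63 mm when fully home. A thin dark line round each end of the tube shows where the skirt's edge comes when home; the proud cap's skirt stops 8 to 12 mm short of it.
- cap: the proud cap itself; origin at cap_face, axes as the liner's. About 40 N of ram force slides it on. Its seal is bedded once the ram has pressed it, home, with more than 65 N for a moment (12 N at the lever's grip); it cracks at more than 150 N (24 N at the grip), as when the lever is forced on.
- bed_mid (a point): point on the ram axis, 65 mm above the bench, where the liner's centre should be laid (15 mm off along y does no harm). y: from ram to tailstock; z up. The bed is two 12 mm steel rods along y, 28 mm apart, 27.7 mm below the axis; the liner lies on them on its caps, its axis at this height. Nothing else stands beside the rods. Anvil face at y = +82 mm, gear housing's front at y = -100 mm of this frame.
- press: the grey bench press, fixed: base plate 150 x 400 mm, 16 mm thick; gear housing (100 mm long, 93 mm tall) at its -y end, tailstock (90 mm wide, 28 mm thick, 91 mm tall) at its +y end. Origin on the bench under the ram axis, 35 mm to the -y side of bed_mid, same axes as bed_mid. The lever pivot is a vertical axis at x = -36, y = -115 mm of this frame.
- ram_face (a point): centre of the ram's pressing face (42 mm disc), which moves to +y of the press; retracted it stands 97 mm to the -y side of bed_mid and starts 0 to 6 mm out. Geared to the ratchet wheel (80 mm wide, on top of the housing): 22 mm per rad, so up to 24 mm for one full swing of the lever. It stays where it has been driven.
- ram: the ram: steel bar 28 mm square with rack teeth and a 42 mm head; origin at ram_face, axes as the press's.
- lever_grip (a point): point half-way up the lever's upright grip, 163 mm above the bench: a black rubber cylinder 24 mm in diameter, 85 mm tall, 150 mm from the pivot, on the robot's side of the press. Own x points from pivot to grip. Force here: 1 N going back, 3 N driving the ram free, 3 to 5 N sliding the liner to the anvil, about 8 N while the cap slides on, then rising steeply (home): by 10 N in some 6 mm of grip travel. 12 N beds the seal, 24 N cracks the cap.
- lever (a joint): lever angle, rad: 0 at its stop on the bed side, 1.10 at the far stop, growing anticlockwise from above; at 0 the line pivot to grip points 150 degrees anticlockwise from the press's x. Growing angle drives the ram out; going back the pawl clicks over the 24-tooth wheel, which stays: up to one notch (0.26 rad) of a swing is lost before it bites. Starts at 0.1 to 0.5; stays where left.
- liner_done: the other liner on the rack, same build, both caps home already; origin at its centre, y along the tube. To be left alone.
- beaker: glass beaker 68 mm wide, 90 mm tall, standing between rack and lever; origin under its centre. Bystander.
- petri: glass dish 92 mm wide, 20 mm high; origin under its centre. Bystander.
- mortar: white mortar 116 mm wide, 65 mm tall; origin under its centre. Bystander.
- buffer0: white bottle 58 mm wide, 150 mm tall, one of three; origin under its centre. Bystander.
- buffer1: white bottle, as buffer0. Bystander.
- buffer2: white bottle, as buffer0. Bystander.
- weight: brass balance weight 32 mm wide, 54 mm tall; origin under its centre. Bystander.
Things that resemble listed ones, but are neither listed nor needed, are in the scene too. Leave any red look-alike of the part that bears liner_mid alone.

How it is judged:
By the outcome, as a careful person would: the job done as asked, in the order asked, and still so for the second after the job is handed in, with the robot touching nothing.
It also fails if it takes over 72 s, if anything falls off the work surface, if the arm or the gripper's body presses on something with over 40 N, if the wrist force passes 120 N, or if a joint passes its speed limit or range.

## Working session

There is one attempt and no reset: what is moved stays moved. The work goes in short steps, Python scripts to look and compute and a tool call to move; the robot and the scene stay as the last step left them, time stands still between calls to the robot, and variables do not carry over. Pictures are saved under pics/ and viewed, at most 13 in all, crops included, and the job is handed in when it is done.

Besides the shell and the picture viewer there is one more tool, called after ">>>" in YAML: its name, and indented under it one key for each argument. move_arm: Moves the arm, as the interface text tells. Its arguments: {"type":"object","properties":{"increments":{"type":"string"},"squeeze":{"type":"number"}},"required":["increments"]}

```bash
mkdir -p pics
python3 - <<'E'
from station import robot, imaging
import cv2,numpy as np
s=robot.read_state();print(s)
for n in("scene","top","wrist"):
    im=imaging.capture(n);cv2.imwrite(f"pics/{n}0.png",im)
    c=imaging.calibration(n);print(n,np.round(c["camera_matrix"],1).tolist(),np.round(-np.array(c["R"]).T@np.array(c["t"]),3),np.round(c["R"],2).tolist())
E
```

```text
{'clock': 0.0, 'q': array([-6.63486927e+01,  2.42853891e+01,  9.34339123e+01, -7.83612023e-04,
        6.23703995e+01, -1.08934205e+00]), 'joint_vel': array([-0.06881299, -0.20412867, -0.00196903,  0.04700266,  0.00148182,
       -0.0079564 ]), 'joint_efforts': array([-2.20198883e-03, -5.57385385e+01, -2.81740165e+01, -2.49393901e-05,
        7.26567159e-03, -6.21464642e-05]), 'position': array([ 0.26136923, -0.5671385 ,  0.24951822]), 'orientation': array([-1.79910302e+02, -1.01178681e-03,  2.47410125e+01]), 'force': array([ 1.00778938,  0.17075941, -0.17451408]), 'moment': array([-0.03601279, -0.01810082, -0.04305809]), 'gripper_force': 0.0, 'width': 0.9986469263165534}
scene [[386.2, 0.0, 281.1], [0.0, 386.2, 215.5], [0.0, 0.0, 1.0]] [ 1.416 -0.53   0.769] [[0.58, 0.82, -0.02], [0.43, -0.32, -0.85], [-0.7, 0.48, -0.53]]
top [[410.9, 0.0, 282.1], [0.0, 410.9, 210.4], [0.0, 0.0, 1.0]] [0.444 0.071 1.214] [[0.02, -1.0, 0.02], [-1.0, -0.02, -0.09], [0.09, -0.02, -1.0]]
wrist [[310.4, 0.0, 282.0], [0.0, 310.4, 210.9], [0.0, 0.0, 1.0]] [ 0.331 -0.535  0.373] [[0.42, -0.91, -0.0], [-0.87, -0.4, 0.3], [-0.27, -0.12, -0.95]]
```

View pics/top0.png

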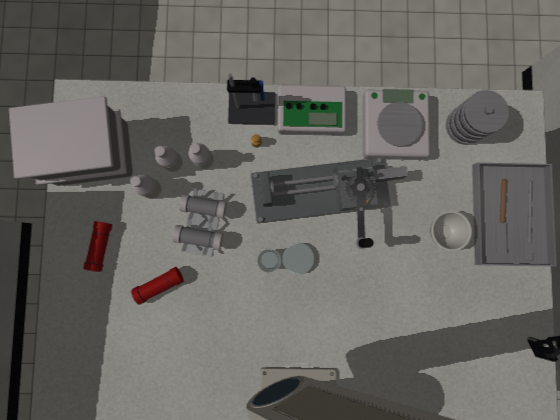

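View pics/scene0.png

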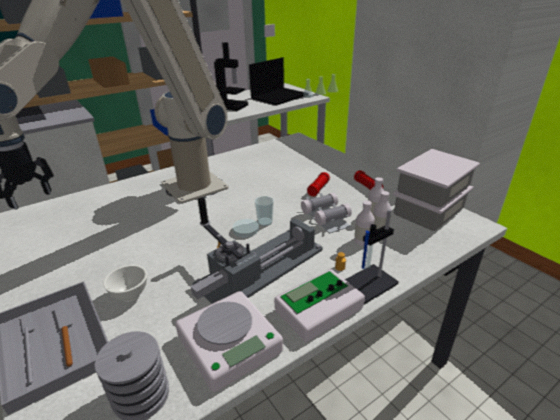

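The top view shows the press from (255,190) to (390,185), with its housing and lever (grip at 365,242) on the right. The rack with two liners is at (205,206) and (199,237), and red look-alikes lie at (98,246) and (157,286). The candidates are the two steel liners, so I'll enlarge them.

```bash
cat > h.py <<'E'
import numpy as np,cv2
from station import robot,imaging
def ray(c,p):
    K=np.array(c["camera_matrix"]);R=np.array(c["R"]);t=np.array(c["t"])
    return -R.T@t, R.T@np.linalg.inv(K)@np.array([p[0],p[1],1.])
def onz(c,p,z):
    o,d=ray(c,p);return o+d*(z-o[2])/d[2]
def proj(c,X):
    v=np.array(c["R"])@np.array(X)+np.array(c["t"]);v=np.array(c["camera_matrix"])@v;return v[:2]/v[2]
def tri(c1,p1,c2,p2):
    o1,d1=ray(c1,p1);o2,d2=ray(c2,p2)
    s=np.linalg.lstsq(np.c_[d1,-d2],o2-o1,rcond=None)[0]
    a=o1+s[0]*d1;b=o2+s[1]*d2;return (a+b)/2,np.linalg.norm(a-b)
E
python3 - <<'E'
from h import *
c=imaging.calibration("top")
for n,p,z in[("linA",(205,206),.04),("linB",(199,237),.04),("beaker",(268,262),.09),("petri",(299,258),.02),("grip",(365,243),.2),("pivot",(361,187),.11),("tailL",(262,190),.016),("buf",(198,152),.15),("hous",(385,190),.1)]:print(n,np.round(onz(c,p,z),3))
im=cv2.imread("pics/top0.png")
a=cv2.resize(im[180:260,160:260],None,fx=6,fy=6,interpolation=cv2.INTER_CUBIC);cv2.imwrite("pics/c1.png",a)
E
```

```text
linA [0.564 0.273 0.04 ]
linB [0.475 0.287 0.04 ]
beaker [0.409 0.088 0.09 ]
petri [0.419 0.    0.02 ]
grip [ 0.462 -0.152  0.2  ]
pivot [ 0.616 -0.161  0.11 ]
tailL [0.616 0.111 0.016]
buf [0.695 0.277 0.15 ]
hous [ 0.61 -0.23  0.1 ]
```

View pics/c1.png

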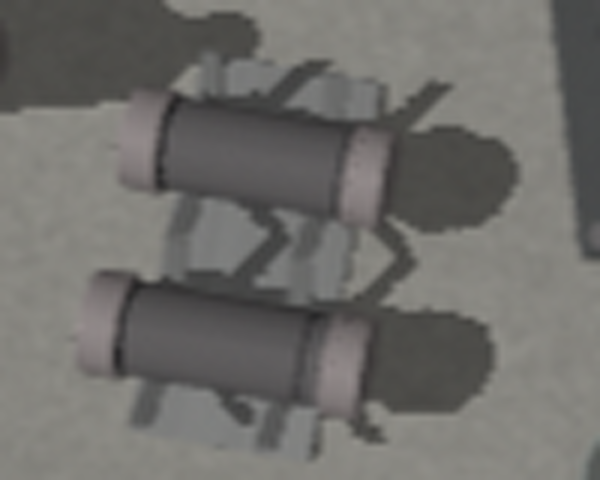

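The lower liner, at top (199,237), has a dark line standing clear of its right-hand cap, at crop (310,350). That is the proud cap, on the −y (ram) side. Both skirts of the upper liner, at (205,206), reach their dark lines, so that one is liner_done. I'll move over the lower one for a closer look.

>>> move_arm:
  increments: "0 30 -38 0 0;0 30 -38 0 0;0 30 -38 0 0;0 30 -38 0 0;0 30 -38 0 0;0 30 -38 0 0;0 30 -38 0 0;0 30 -38 0 0;0 30 -38 0 0;0 30 -38 0 0;0 30 -38 0 0;0 30 -38 0 0"

```text
clock: 1.35
position: [0.3977, -0.0008, 0.2505]
orientation: [180.0, -0.0, 24.7]
force: [0.5, -0.5, 0.4]
width: 1.001
gripper_force: 0.0
```

>>> move_arm:
  increments: "0 30 -38 0 0;0 30 -38 0 0;0 30 -38 0 0;0 30 -38 0 0;0 30 -38 0 0;0 30 -38 0 0;0 0 0 0 -8;0 0 0 0 -8;0 0 0 0 -8;0 0 0 0 -8;0 0 0 0 -8;0 0 0 0 -8"

```text
clock: 2.55
position: [0.4655, 0.2795, 0.25]
orientation: [-180.0, 0.0, 73.1]
force: [-0.5, 0.2, 0.4]
width: 1.003
gripper_force: 0.0
```

Run:
```python
from h import *
import json
im=imaging.capture("wrist");c=imaging.calibration("wrist");cv2.imwrite("pics/w1.png",im)
json.dump({k:np.array(v).tolist() for k,v in c.items() if k in("camera_matrix","R","t")},open("w1.json","w"))
```

```text
(no output)
```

View pics/w1.png

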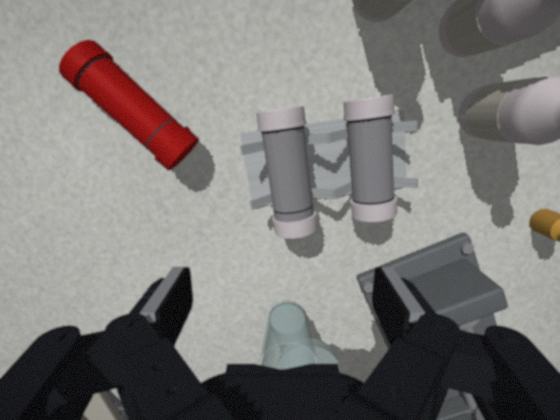

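The wrist view shows the rack with both liners. The left one, from (280,108) to (295,238), has its proud cap at the bottom, with the dark line at (293,212) clear of the skirt. The right one is capped at both ends and the red look-alike is well apart, so the choice is confirmed. Next I'll measure the liner, press and lever using the wrist and top views.

Run:
```python
from h import *
import json
cw=json.load(open("w1.json"));ct=imaging.calibration("top")
W=cv2.cvtColor(cv2.imread("pics/w1.png"),6).astype(np.float32);T=cv2.cvtColor(cv2.imread("pics/top0.png"),6).astype(np.float32)
def prof(I,a,b,n,hw):
    a,b=np.array(a,float),np.array(b,float);u=(b-a)/np.linalg.norm(b-a);v=np.array([-u[1],u[0]])
    P=a+(b-a)*np.linspace(0,1,n)[:,None];S=np.mean([cv2.remap(I,(P+k*v)[:,0].astype(np.float32)[None],(P+k*v)[:,1].astype(np.float32)[None],1)[0] for k in np.linspace(-hw,hw,9)],0)
    return P,S
for I,a,b,n,hw in((W,(280,105),(296,240),68,6),(T,(174,233.5),(222,241.5),49,3)):
    P,S=prof(I,a,b,n,hw);print([(round(float(p[0])),round(float(p[1])),int(s)) for p,s in zip(P,S)])
# tube edges cross-profile (wrist)
for a,b in(((255,150),(320,142)),((260,190),(325,182)))  :
    P,S=prof(W,a,b,66,2);print([int(s) for s in S])
X,e=tri(cw,(289,169.7),ct,(195.6,236.7));print(X,e)
for z in(.0605,.038):print(onz(cw,(285,128),z),onz(cw,(293,211),z))
```

```text
[(280, 105, 180), (280, 107, 181), (280, 109, 183), (281, 111, 179), (281, 113, 178), (281, 115, 177), (281, 117, 177), (282, 119, 176), (282, 121, 175), (282, 123, 175), (282, 125, 176), (283, 127, 164), (283, 129, 90), (283, 131, 90), (283, 133, 120), (284, 135, 121), (284, 137, 121), (284, 139, 121), (284, 141, 122), (285, 143, 121), (285, 145, 122), (285, 147, 121), (285, 149, 121), (285, 151, 121), (286, 153, 121), (286, 155, 122), (286, 157, 121), (286, 159, 121), (287, 161, 121), (287, 163, 121), (287, 165, 121), (287, 167, 121), (288, 169, 121), (288, 171, 122), (288, 174, 121), (288, 176, 122), (289, 178, 121), (289, 180, 121), (289, 182, 121), (289, 184, 121), (290, 186, 121), (290, 188, 121), (290, 190, 121), (290, 192, 121), (291, 194, 121), (291, 196, 121), (291, 198, 122), (291, 200, 121), (291, 202, 121), (292, 204, 121), (292, 206, 122), (292, 208, 121), (292, 210, 117), (293, 212, 87), (293, 214, 108), (293, 216, 121), (293, 218, 121), (294, 220, 130), (294, 222, 165), (294, 224, 176), (294, 226, 177), (295, 228, 177), (295, 230, 177), (295, 232, 176), (295, 234, 175
[... 991 characters left out ...]
 124, 122, 122, 120, 120, 119, 118, 117, 118, 116, 115, 113, 110, 109, 105, 103, 102, 99, 95, 90, 84, 79, 78, 83, 95, 107, 117, 122, 123, 128, 137, 144, 146, 147, 147, 147, 147, 146]
[163, 162, 162, 163, 163, 163, 163, 163, 159, 146, 123, 107, 105, 109, 114, 117, 118, 118, 120, 122, 124, 124, 124, 124, 123, 122, 124, 124, 123, 123, 122, 120, 120, 119, 118, 118, 116, 115, 115, 113, 111, 108, 104, 102, 101, 97, 95, 90, 81, 79, 82, 88, 93, 94, 104, 125, 147, 158, 159, 160, 160, 158, 159, 160, 159, 158]
[0.47655242 0.29591175 0.04120095] 0.002332936599565753
[0.48590641 0.33941398 0.0605    ] [0.47008055 0.25575682 0.0605    ]
[0.4858167  0.33842907 0.038     ] [0.46885124 0.24874786 0.038     ]
```

>>> move_arm:
  increments: "0 0 0 30 -6;0 19 9 30 0;0 0 0 0 0;0 0 0 0 0"

```text
clock: 3.0
position: [0.4779, 0.2963, 0.1899]
orientation: [-179.9, 0.1, 78.7]
force: [0.1, 0.3, -0.1]
width: 1.0
gripper_force: 0.0
```

Run:
```python
from h import *
import json
s=robot.read_state();print(s["position"],s["orientation"])
im=imaging.capture("wrist");c=imaging.calibration("wrist");cv2.imwrite("pics/w2.png",im)
json.dump({k:np.array(v).tolist() for k,v in c.items() if k in("camera_matrix","R","t")},open("w2.json","w"))
for z in(.0605,.05):print(proj(c,(.486,.339,z)),proj(c,(.470,.2555,z)))
I=cv2.cvtColor(im,6)
for x in (275,282,289): print(x,[int(v) for v in I[90:330:3,x]])
for y in (170,200): print(y,[int(v) for v in I[y,230:340:2]])
```

```text
[0.47786368 0.29627465 0.1898746 ] [-1.79913879e+02  8.01253086e-02  7.86618085e+01]
[281.55307944 156.65972489] [282.44686105 252.52771246]
[281.57533736 155.00939153] [282.43594897 247.67745895]
275 [184, 186, 185, 181, 175, 184, 181, 179, 177, 183, 185, 181, 183, 169, 166, 186, 180, 181, 178, 182, 182, 183, 150, 75, 125, 123, 126, 125, 124, 125, 126, 124, 126, 125, 127, 125, 124, 126, 127, 126, 125, 127, 125, 128, 124, 126, 127, 124, 125, 124, 125, 124, 128, 127, 103, 108, 127, 125, 163, 179, 180, 178, 178, 176, 149, 107, 149, 179, 174, 176, 178, 180, 187, 180, 180, 179, 181, 179, 182, 180]
282 [179, 180, 176, 176, 181, 182, 182, 182, 179, 185, 184, 183, 181, 175, 173, 183, 180, 181, 177, 175, 175, 178, 138, 90, 124, 120, 120, 124, 124, 123, 123, 124, 121, 125, 124, 121, 126, 124, 122, 122, 123, 121, 124, 125, 124, 121, 122, 122, 124, 122, 122, 125, 124, 123, 112, 104, 124, 123, 155, 179, 180, 177, 180, 176, 164, 111, 107, 116, 167, 183, 177, 175, 177, 180, 179, 183, 155, 121, 127, 103]
289 [181, 179, 174, 177, 180, 179, 177, 179, 181, 184, 186, 183, 187, 174, 174, 170, 170, 169, 167, 168, 168, 171, 109, 99, 118, 117, 119, 118, 116, 117, 120, 114, 119, 117, 117, 116, 115, 119, 118, 117, 117, 117, 117, 117, 118, 122, 120, 116, 119, 122, 119, 119, 120, 119, 93, 110, 121, 118, 166, 172, 176, 174, 175, 176, 154, 103, 104, 109, 113, 175, 181, 182, 183, 183, 175, 180, 173, 170, 152, 128]
170 [129, 124, 126, 123, 125, 126, 121, 123, 123, 121, 119, 121, 112, 100, 111, 116, 119, 121, 129, 127, 130, 126, 128, 126, 127, 123, 124, 121, 118, 117, 118, 110, 110, 103, 100, 93, 87, 77, 82, 97, 134, 142, 141, 139, 142, 140, 140, 141, 143, 141, 142, 136, 128, 120, 125]
200 [182, 178, 168, 159, 155, 159, 159, 158, 158, 133, 97, 92, 90, 91, 98, 113, 115, 117, 123, 125, 127, 125, 124, 126, 125, 127, 124, 122, 119, 119, 115, 118, 111, 107, 103, 98, 89, 78, 79, 88, 92, 131, 155, 156, 157, 153, 134, 103, 91, 88, 91, 90, 90, 86, 91]
```

View pics/w2.png

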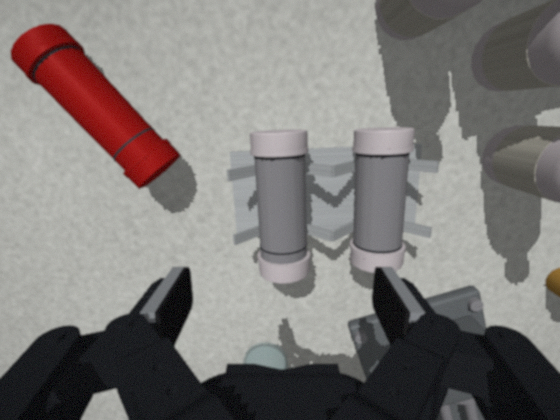

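Both dark lines of the liner are at (282,158) and (282,253), which agrees with z≈0.06 for the tube's top and so 0.038 for its axis. The liner is centred and aligned under the tool, so I'll descend and grip.

>>> move_arm:
  increments: "50 0 0 30 -0.5;50 0 0 30 0;50 0 0 30 0;50 0 0 30 0;50 0 0 20 0;50 0 0 11 0;50 0 0 0 0"
  squeeze: 60

```text
clock: 3.75
position: [0.4782, 0.2962, 0.0393]
orientation: [-180.0, 0.0, 79.2]
force: [0.8, -0.0, 0.3]
width: 0.804
gripper_force: 0.0
```

>>> move_arm:
  increments: "200 0 0 0 0;200 0 0 0 0;200 0 0 0 0;200 0 0 0 0;200 0 0 0 0;200 0 0 0 0"

```text
clock: 4.35
position: [0.477, 0.2969, 0.0411]
orientation: [-179.9, 0.0, 79.3]
force: [-9.1, 1.9, 9.1]
width: 0.506
gripper_force: 59.6
```

>>> move_arm:
  increments: "200 0 0 -10 0;200 0 0 -30 0;200 0 0 -40 0;200 0 0 -40 0;200 0 0 -30 0;200 0 0 0 0"

```text
clock: 4.95
position: [0.4809, 0.2978, 0.1946]
orientation: [179.6, -0.4, 79.2]
force: [0.7, 0.8, -5.8]
width: 0.509
gripper_force: 63.3
```

Run:
```python
from h import *
im=cv2.imread("pics/top0.png")
a=cv2.resize(im[150:260,245:415],None,fx=4.5,fy=4.5,interpolation=cv2.INTER_CUBIC);a=cv2.convertScaleAbs(a,alpha=1.7)
cv2.imwrite("pics/c2.png",a)
```

```text
(no output)
```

View pics/c2.png

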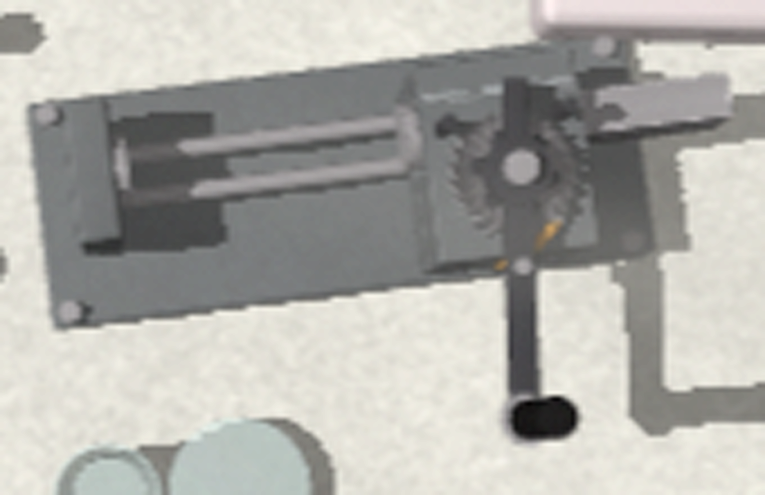

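The enlarged crop shows the base plate corners at (28,104), (55,328), (630,40) and (653,252). The rod centre lines run (180,148)–(395,125) and (190,190)–(405,165), the ram head is at (408,135), the pivot at (521,167) and the grip top at (540,418).

Run:
```python
from h import *
c=imaging.calibration("top")
f=lambda x,y:(245+(x+.5)/4.5-.5,150+(y+.5)/4.5-.5)
C=[onz(c,f(*p),.016) for p in((28,104),(55,328),(630,40),(653,252))]
for a,b in((0,2),(1,3),(0,1),(2,3)):
    d=C[a]-C[b];print(a,b,np.round(np.linalg.norm(d),3),np.round(np.degrees(np.arctan2(d[1],d[0])),1))
ctr=sum(C)/4;print("base ctr",ctr)
r=[onz(c,f(*p),.0433) for p in((180,148),(395,125),(190,190),(405,165))]
for a,b in((0,1),(2,3)):
    d=r[a]-r[b];print(np.degrees(np.arctan2(d[1],d[0])))
print("rod mid pts",(r[0]+r[2])/2,(r[1]+r[3])/2,np.linalg.norm(r[0]-r[2]))
print("ramhead top",onz(c,f(408,110),.086),"tail front top",onz(c,f(112,165),.091),onz(c,f(105,100),.091),onz(c,f(120,240),.091))
print("pivot",[onz(c,f(521,167),z) for z in(.11,.13,.15)],"grip top/bot",onz(c,f(556,417),.205),onz(c,f(526,417),.12))
```

```text
0 2 0.4 97.2
1 3 0.394 98.2
0 1 0.148 8.1
2 3 0.142 5.7
base ctr [ 0.62030682 -0.0620384   0.016     ]
97.21282863011118
97.70546904813021
rod mid pts [0.62175132 0.0421965  0.0433    ] [ 0.63979198 -0.09559683  0.0433    ] 0.027851884594136768
ramhead top [ 0.65466378 -0.09441197  0.086     ] tail front top [0.61617372 0.0881858  0.091     ] [0.65648383 0.09322468 0.091     ] [0.56998561 0.08245924 0.091     ]
pivot [array([ 0.61651393, -0.15956535,  0.11      ]), array([ 0.61339257, -0.1553883 ,  0.13      ]), array([ 0.6102712 , -0.15121124,  0.15      ])] grip top/bot [ 0.4640495  -0.15856022  0.205     ] [ 0.46544617 -0.1600628   0.12      ]
```

>>> move_arm:
  increments: "200 -38 28 0 0;200 -38 28 0 0;200 -38 28 0 0;200 -38 28 0 0;200 -38 28 0 0;200 -38 28 0 0;200 -36 31 0 0;200 0 0 0 -6;200 0 0 0 -6;200 0 0 0 -6;200 0 0 0 0;200 0 0 0 0"

```text
clock: 6.15
position: [0.6238, -0.0001, 0.1881]
orientation: [-179.9, -0.0, 97.1]
force: [0.8, -0.8, -5.5]
width: 0.508
gripper_force: 63.3
```

Run:
```python
from h import *
import json
s=robot.read_state();print(s["position"],s["orientation"],s["q"])
im=imaging.capture("wrist");c=imaging.calibration("wrist");cv2.imwrite("pics/w3.png",im)
json.dump({k:np.array(v).tolist() for k,v in c.items() if k in("camera_matrix","R","t")},open("w3.json","w"))
```

```text
[ 6.23751146e-01 -5.54401141e-05  1.88117161e-01] [-1.79894497e+02 -1.31596653e-02  9.70771816e+01] [-1.09736142e+00  2.83811826e+01  9.59870792e+01 -2.39023845e-03
  5.57380406e+01 -8.17320765e+00]
```

View pics/w3.png

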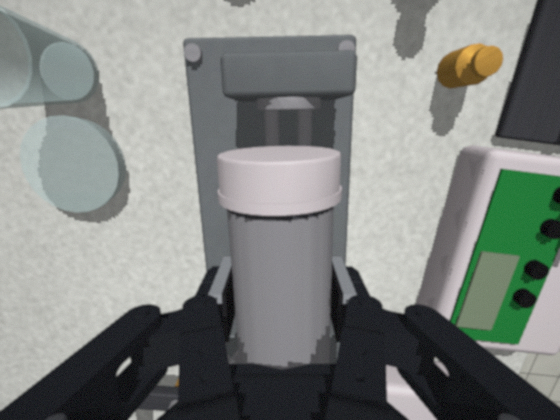

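This view shows the liner held level. Beyond it are the tailstock top, front edge (222,95)–(355,92), the anvil disc centred at (288,102), and the rods at about (273–305,125).

Run:
```python
from h import *
import json
c=json.load(open("w3.json"))
I=cv2.cvtColor(cv2.imread("pics/w3.png"),6)
for y in(118,130,140):print(y,[int(v) for v in I[y,240:340:2]])
print([int(v) for v in I[60:150:2,288]])
print("tail front",onz(c,(222,95),.091),onz(c,(355,92),.091))
print("rodmid",onz(c,(289,130),.0433),"anvil disc top",onz(c,(288,97),.086),onz(c,(288,107),.086))
print("base far corners",onz(c,(186,38),.016),onz(c,(355,36),.016))
print("held cap top rim", proj(c,(.6238-.13*.063,.0625,.21)), proj(c,(.6238-.13*.063,.0625,.185)))
```

```text
118 [64, 63, 66, 65, 63, 65, 66, 70, 66, 67, 64, 63, 71, 80, 86, 83, 87, 81, 80, 72, 70, 65, 66, 63, 67, 67, 65, 60, 71, 73, 81, 83, 85, 84, 86, 79, 67, 63, 68, 69, 67, 66, 63, 67, 65, 66, 63, 72, 107, 112]
130 [70, 67, 67, 66, 63, 65, 68, 67, 66, 66, 68, 67, 69, 75, 83, 83, 85, 85, 80, 75, 61, 67, 68, 69, 71, 65, 63, 65, 73, 76, 80, 84, 83, 80, 79, 79, 71, 63, 65, 66, 63, 63, 68, 67, 67, 63, 68, 86, 113, 113]
140 [65, 65, 65, 66, 67, 65, 65, 65, 59, 66, 66, 62, 66, 76, 85, 83, 86, 82, 83, 76, 64, 71, 65, 62, 61, 67, 62, 64, 66, 76, 83, 84, 84, 83, 82, 80, 69, 64, 64, 67, 66, 65, 67, 64, 66, 67, 65, 93, 111, 113]
[111, 111, 108, 104, 106, 107, 107, 108, 106, 107, 105, 105, 106, 102, 103, 98, 80, 62, 101, 149, 147, 143, 141, 139, 120, 71, 67, 65, 67, 67, 65, 62, 65, 67, 66, 71, 66, 68, 61, 64, 61, 68, 80, 155, 178]
tail front [0.57291551 0.08298803 0.091     ] [0.66046924 0.09572086 0.091     ]
rodmid [0.62139516 0.06390693 0.0433    ] anvil disc top [0.61676889 0.08740407 0.086     ] [0.61760235 0.08098544 0.086     ]
base far corners [0.52546766 0.12695919 0.016     ] [0.66759963 0.14606421 0.016     ]
held cap top rim [281.07427759 157.861472  ] [281.34230592 149.41471739]
```

>>> move_arm:
  increments: "200 0 5 15 -0.7;200 0 0 30 0;200 0 0 30 0;200 0 0 25 0;200 0 0 12 0;200 0 0 0 0;200 0 0 4 0;200 0 0 2 0;200 0 0 0 0"

```text
clock: 7.1
position: [0.63, 0.0006, 0.0721]
orientation: [179.9, 0.0, 97.9]
force: [0.4, -0.2, -6.4]
width: 0.51
gripper_force: 63.3
```

>>> move_arm:
  increments: "200 0 0 2 0;200 0 0 1 0;200 0 0 1 0;200 0 0 0 0"

```text
clock: 7.5
position: [0.6301, 0.0006, 0.0689]
orientation: [179.9, 0.0, 97.9]
force: [-2.7, 0.5, 5.0]
width: 0.507
gripper_force: 64.7
```

Contact came at z≈0.069, so the liner is on the rods. I'll open, retract and look.

>>> move_arm:
  increments: "200 0 -1 0 0;200 0 0 0 0;60 0 0 0 0;60 0 0 0 0;60 0 0 0 0;60 0 0 0 0;60 0 0 -20 0;60 0 0 -30 0;60 0 0 -40 0;60 0 0 -40 0;60 0 0 0 0"

```text
clock: 8.6
position: [0.6319, 0.0004, 0.2033]
orientation: [179.4, 0.1, 97.9]
force: [0.5, 0.4, -0.3]
width: 0.765
gripper_force: 0.0
```

Run:
```python
from h import *
import json
s=robot.read_state();print(s["position"],s["orientation"],s["width"])
im=imaging.capture("wrist");c=imaging.calibration("wrist");cv2.imwrite("pics/w4.png",im)
json.dump({k:np.array(v).tolist() for k,v in c.items() if k in("camera_matrix","R","t")},open("w4.json","w"))
```

```text
[6.31891027e-01 3.61690071e-04 2.03255737e-01] [1.79433094e+02 9.13869144e-02 9.79416730e+01] 0.7652039812118772
```

View pics/w4.png

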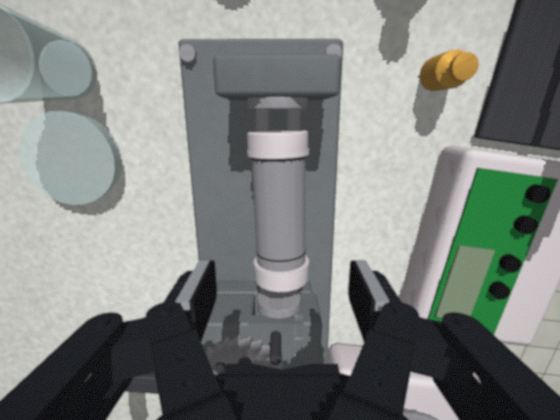

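The liner lies straight on the rods between the anvil (275,100) and the ram head (278,300), with its proud cap at (282,272) towards the ram. Next I'll go above the lever grip.

>>> move_arm:
  increments: "0 0 0 -40 0;0 0 0 -40 0;0 -27 -37 0 0;0 -27 -37 0 0;0 -27 -37 0 0;0 -27 -38 0 0;0 -27 -38 0 0;0 0 0 0 8;0 0 0 0 8;0 0 0 0 8;0 0 0 0 8;0 0 0 0 8"

```text
clock: 9.85
position: [0.4611, -0.1589, 0.276]
orientation: [-179.9, 0.0, 57.6]
force: [-0.4, 0.1, 0.0]
width: 1.001
gripper_force: 0.0
```

>>> move_arm:
  increments: "0 0 0 0 8;0 0 0 0 8;0 0 0 0 8;0 0 0 0 8;0 0 0 0 8;0 0 0 0 8;0 0 0 0 8;0 0 0 0 0"

```text
clock: 10.65
position: [0.4613, -0.1588, 0.2761]
orientation: [-179.9, 0.1, 1.9]
force: [0.0, 0.8, -0.1]
width: 0.999
gripper_force: 0.0
```

Run:
```python
from h import *
import json
s=robot.read_state();print(s["position"],s["orientation"],s["width"])
im=imaging.capture("wrist");c=imaging.calibration("wrist");cv2.imwrite("pics/w5.png",im)
json.dump({k:np.array(v).tolist() for k,v in c.items() if k in("camera_matrix","R","t")},open("w5.json","w"))
print(proj(c,(.4645,-.159,.205)),proj(c,(.613,-.1535,.13)))
```

```text
[ 0.46126086 -0.15884024  0.27605683] [-1.79948122e+02  1.26636461e-01  1.87112717e+00] 0.9985694152271705
[282.86478949 228.16477969] [282.75279322   8.11475661]
```

View pics/w5.png

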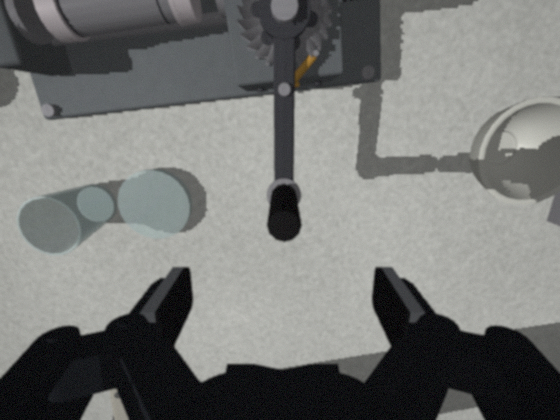

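The grip top is at (284,225) and the pivot at (286,8), which agrees with the top-view estimate to about 2 mm. I'll descend and grip.

>>> move_arm:
  increments: "0 5 1 30 0;0 0 0 30 0;0 0 0 30 0;0 0 0 16 0;0 0 0 0 0;255 0 0 0 0;255 0 0 0 0;255 0 0 0 0;255 0 0 0 0;255 0 0 0 0;255 0 0 0 0;255 0 0 0 0"
  squeeze: 40

```text
clock: 11.9
position: [0.4674, -0.1601, 0.1722]
orientation: [180.0, -0.1, 2.0]
force: [-1.2, 1.2, 6.1]
width: 0.274
gripper_force: 38.9
```

>>> move_arm:
  increments: "255 0.4 10.3 0 -4;255 0.4 10.3 0 -4;255 0.4 10.3 0 -4;255 0.4 10.3 0 -4"

```text
clock: 12.3
position: [0.4744, -0.2007, 0.1722]
orientation: [180.0, -0.0, 18.1]
force: [-1.9, 1.0, 5.8]
width: 0.27
gripper_force: 39.1
```

>>> move_arm:
  increments: "255 0.4 10.3 0 -4;255 0.4 10.3 0 -4;255 0.4 10.3 0 -4;255 0.4 10.3 0 -4;255 0 0 0 0"

```text
clock: 12.8
position: [0.4929, -0.2385, 0.1722]
orientation: [179.9, -0.0, 34.0]
force: [-2.8, -1.8, 8.2]
width: 0.269
gripper_force: 40.6
```

>>> move_arm:
  increments: "255 1.4 -20.5 0 8;255 1.4 -20.5 0 8;255 1.4 -20.5 0 8;255 1.4 -20.5 0 8;255 1.4 -20.5 0 8;255 1.4 -20.5 0 8;255 0.4 -10.3 0 4;255 0 0 0 0"

```text
clock: 13.6
position: [0.475, -0.1082, 0.1722]
orientation: [-180.0, -0.1, -18.2]
force: [-1.9, 0.5, 7.4]
width: 0.267
gripper_force: 41.3
```

>>> move_arm:
  increments: "255 0.4 10.3 0 -4;255 0.4 10.3 0 -4;255 0.4 10.3 0 -4;255 0.4 10.3 0 -4;255 0.4 10.3 0 -4;255 0.4 10.3 0 -4"

```text
clock: 14.2
position: [0.4681, -0.1705, 0.1722]
orientation: [-180.0, -0.0, 6.0]
force: [-0.7, 3.0, 8.1]
width: 0.267
gripper_force: 41.4
```

>>> move_arm:
  increments: "255 0.4 10.3 0 -4;255 0.4 10.3 0 -4;255 0.4 10.3 0 -4;255 0.4 10.3 0 -4"

```text
clock: 14.6
position: [0.4779, -0.2104, 0.1722]
orientation: [-180.0, 0.0, 22.0]
force: [-3.0, 2.8, 9.6]
width: 0.269
gripper_force: 41.6
```

>>> move_arm:
  increments: "255 0.4 10.3 0 -4;255 0.4 10.3 0 -4;255 0.4 10.3 0 -4;255 0 0 0 0"

```text
clock: 15.0
position: [0.4929, -0.2386, 0.1722]
orientation: [179.9, 0.0, 34.0]
force: [-4.5, -1.6, 9.9]
width: 0.27
gripper_force: 41.6
```

>>> move_arm:
  increments: "255 1.4 -20.5 0 8;255 1.4 -20.5 0 8;255 1.4 -20.5 0 8;255 1.4 -20.5 0 8;255 1.4 -20.5 0 8;255 1.4 -20.5 0 8;255 0.4 -10.3 0 4;255 0 0 0 0"

```text
clock: 15.8
position: [0.4749, -0.1083, 0.1722]
orientation: [-180.0, -0.0, -18.1]
force: [-3.3, 1.5, 8.3]
width: 0.271
gripper_force: 41.6
```

>>> move_arm:
  increments: "255 0.4 10.3 0 -4;255 0.4 10.3 0 -4;255 0.4 10.3 0 -4;255 0.4 10.3 0 -4"

```text
clock: 16.2
position: [0.4674, -0.1499, 0.1722]
orientation: [-180.0, 0.0, -1.9]
force: [-2.8, 4.4, 8.5]
width: 0.271
gripper_force: 41.7
```

Run:
```python
from h import *
im=imaging.capture("scene");cv2.imwrite("pics/s5.png",im)
t=imaging.capture("top");cv2.imwrite("pics/t5.png",t)
a=cv2.resize(im[195:310,185:345],None,fx=4,fy=4,interpolation=cv2.INTER_CUBIC)
cv2.imwrite("pics/c5.png",cv2.convertScaleAbs(a,alpha=1.2))
```

```text
(no output)
```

View pics/c5.png

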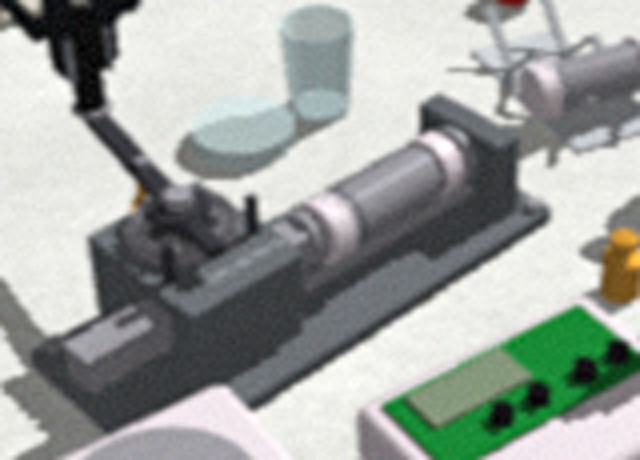

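The scene crop shows the liner pushed almost to the anvil (460,140), with the ram head against the proud cap (330,225). I'll continue in smaller steps, watching the force.

>>> move_arm:
  increments: "255 0.2 7.7 0 -3;255 0.2 7.7 0 -3;255 0.2 7.7 0 -3"

```text
clock: 16.6
position: [0.4683, -0.173, 0.1722]
orientation: [-180.0, 0.0, 7.0]
force: [-3.7, 2.6, 10.0]
width: 0.272
gripper_force: 41.7
```

>>> move_arm:
  increments: "255 0.2 7.7 0 -3;255 0.2 7.7 0 -3;255 0.2 7.7 0 -3"

```text
clock: 16.9
position: [0.4729, -0.1958, 0.1722]
orientation: [-180.0, 0.0, 16.0]
force: [-4.7, 1.5, 9.1]
width: 0.269
gripper_force: 41.7
```

>>> move_arm:
  increments: "255 0.2 5.1 0 -2;255 0.2 5.1 0 -2;255 0.2 5.1 0 -2"

```text
clock: 17.2
position: [0.4775, -0.2094, 0.1722]
orientation: [-179.9, 0.1, 21.9]
force: [-7.6, 4.6, 13.5]
width: 0.271
gripper_force: 42.1
```

>>> move_arm:
  increments: "255 0.2 5.1 0 -2;255 0.2 5.1 0 -2;255 0.2 5.1 0 -2"

```text
clock: 17.5
position: [0.4839, -0.2234, 0.1722]
orientation: [-179.9, 0.1, 27.9]
force: [-9.1, 3.3, 13.9]
width: 0.27
gripper_force: 42.2
```

>>> move_arm:
  increments: "255 0.2 5.1 0 -2;255 0.2 5.1 0 -2;255 0.2 5.1 0 -2"

```text
clock: 17.8
position: [0.4917, -0.2367, 0.1722]
orientation: [-179.9, 0.1, 33.9]
force: [-11.0, 0.6, 15.3]
width: 0.272
gripper_force: 42.2
```

>>> move_arm:
  increments: "255 0.4 -20.5 -0.5 8;255 0.4 -20.5 -0.5 8;255 1.4 -20.5 0 8;255 1.4 -20.5 0 8;255 1.4 -20.5 0 8;255 1.4 -20.5 0 8;255 0.4 -10.3 0 4;255 0 0 0 0"

```text
clock: 18.6
position: [0.4747, -0.1089, 0.1723]
orientation: [-180.0, -0.1, -18.1]
force: [4.8, -0.5, -5.3]
width: 0.272
gripper_force: 41.7
```

>>> move_arm:
  increments: "255 0.2 5.1 0 -2;255 0.2 5.1 0 -2;255 0.2 5.1 0 -2;255 0.2 5.1 0 -2;255 0.2 5.1 0 -2"

```text
clock: 19.1
position: [0.4688, -0.1342, 0.1723]
orientation: [-179.9, -0.0, -8.0]
force: [4.1, 7.0, -3.6]
width: 0.268
gripper_force: 42.1
```

>>> move_arm:
  increments: "255 0.1 2.6 0 -1;255 0.1 2.6 0 -1;255 0.1 2.6 0 -1"

```text
clock: 19.4
position: [0.4679, -0.1419, 0.1723]
orientation: [-179.9, -0.0, -5.1]
force: [2.5, 7.5, -1.5]
width: 0.269
gripper_force: 42.2
```

>>> move_arm:
  increments: "255 0.1 2.6 0 -1;255 0.1 2.6 0 -1"

```text
clock: 19.6
position: [0.4675, -0.1465, 0.1723]
orientation: [-179.8, 0.0, -3.1]
force: [2.6, 13.7, 0.1]
width: 0.268
gripper_force: 42.5
```

>>> move_arm:
  increments: "255 0.1 2.6 0 -1;255 0.1 2.6 0 -1"

```text
clock: 19.8
position: [0.4673, -0.1509, 0.1723]
orientation: [-179.7, 0.0, -1.1]
force: [2.9, 18.7, 3.3]
width: 0.269
gripper_force: 43.0
```

The lever went hard, with 18.7 N tangential at the grip, which is inside the 15–20 N band. I'll hold for a moment, then swing back.

>>> move_arm:
  increments: "255 0 -0.5 0 0;255 0 0 0 0"

```text
clock: 20.0
position: [0.4673, -0.1506, 0.1723]
orientation: [-179.8, 0.0, -1.2]
force: [2.7, 15.0, 0.5]
width: 0.267
gripper_force: 42.6
```

>>> move_arm:
  increments: "255 0.1 -5.1 0 2;255 0.2 -7.7 0 3;255 0.4 -10.3 0 4;255 0.4 -10.3 0 4;255 0.2 -7.7 0 3;255 0.1 -2.6 0 1;255 0 0 0 0"

```text
clock: 20.7
position: [0.4745, -0.1095, 0.1723]
orientation: [-180.0, 0.1, -18.0]
force: [-2.3, 2.5, -0.1]
width: 0.268
gripper_force: 42.3
```

>>> move_arm:
  increments: "255 0.1 -2.6 0 1;255 0.1 -2.6 0 1;255 0 0 0 0"

```text
clock: 21.0
position: [0.4763, -0.1045, 0.1722]
orientation: [-180.0, 0.1, -20.1]
force: [-5.2, 3.2, 2.9]
width: 0.267
gripper_force: 42.6
```

>>> move_arm:
  increments: "255 -0.3 -2.6 0 1;255 -0.3 -2.6 0 1;255 0 0 0 0"

```text
clock: 21.3
position: [0.478, -0.1, 0.1723]
orientation: [179.9, 0.0, -22.1]
force: [-4.5, -1.4, 0.5]
width: 0.267
gripper_force: 42.4
```

>>> move_arm:
  increments: "255 0 -2 0 1;255 0 -2 0 0.5;255 0 0 0 0"

```text
clock: 21.6
position: [0.4783, -0.0999, 0.1722]
orientation: [179.6, -0.0, -23.5]
force: [-11.4, -26.9, 2.4]
width: 0.27
gripper_force: 43.7
```

The lever is at its bed-side stop. I'll ease the load, release and retract.

>>> move_arm:
  increments: "255 0 3 0 0;255 0 0 0 0"

```text
clock: 21.8
position: [0.4783, -0.1001, 0.1722]
orientation: [179.9, -0.0, -23.6]
force: [-6.1, -9.3, 0.3]
width: 0.264
gripper_force: 42.5
```

>>> move_arm:
  increments: "0 0 0 0 0;0 0 0 0 0;0 0 0 0 0;0 0 0 0 0;0 0 0 -20 0;0 0 0 -40 0;0 0 0 -40 0;0 -40 0 0 0;0 -40 0 0 0;0 0 0 0 0"

```text
clock: 22.8
position: [0.4008, -0.0653, 0.2719]
orientation: [180.0, 0.2, -23.5]
force: [0.5, 0.3, 0.4]
width: 1.003
gripper_force: 0.0
```

Run:
```python
from h import *
s=robot.read_state();print(s["position"],s["force"],s["clock"])
t=imaging.capture("top");im=imaging.capture("scene")
a=cv2.resize(im[195:310,185:345],(560,400),interpolation=cv2.INTER_CUBIC)
b=t[140:290,170:420];b=cv2.resize(b,(667,400),interpolation=cv2.INTER_CUBIC)
cv2.imwrite("pics/f.png",cv2.convertScaleAbs(cv2.resize(np.vstack([cv2.resize(a,(500,300)),cv2.resize(b,(500,300))]),None,fx=1,fy=1),alpha=1.3))
```

```text
[ 0.40080934 -0.06530732  0.27187137] [0.49783215 0.25314415 0.41142881] 22.8
```

View pics/f.png

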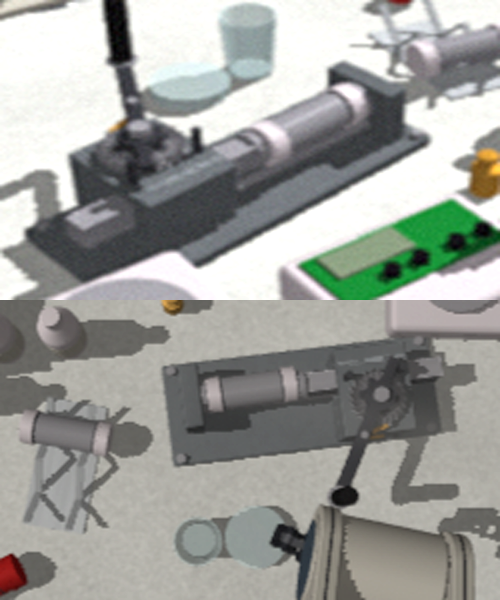

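The liner lies against the anvil with both caps home and the ram on its cap. The lever is on its bed-side stop, the bystanders are unmoved and the arm is clear, so I'll hand in.

```bash
python3 -c "
from station import robot
print(robot.close_job())"
```

```text
the job is handed in; nothing more can be done
None
```

I handed the job in after about 23 s: the cap is home and pressed with about 19 N at the grip, the ram rests on the cap, the lever is released at its bed-side stop, and the other things look unmoved; no verdict came back.

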